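Push a glass plate home in the scribing jig and snap the toggle clamp shut on it

ROBOT

A 7-joint arm with a two-finger parallel gripper is mounted at the origin on a cart in front of the work surface, level with it; the furniture and walls round the work are solid. World frame = base frame: x ahead of the robot, y to its left, z up, the work surface at z = 0. Lengths are in m, angles in rad, forces in N, time in s.
With the tool pointing down it reaches from about 0.425 to 1.025 m from the base axis. Payload 3.6 kg.
Tool frame: the origin (TCP) lies at the very end of the fingers, on their centre line; the grasp point (between the pads) lies 19 mm behind it; z points along the fingers, y is the line along which they close (so a half turn about z gives the same grasp; the last joint's range is limited). The gripper opens to 85 mm and grips with 20 to 120 N. Pads are 22 mm wide; open, the fingers measure 114 mm over their backs; the gripper's body (76 mm by 85 mm) begins 54 mm behind the grasp point. The pads swing forward as they close: fully open they stand 13 mm farther back than shut.
Start: joints at [-1.218, 0.591, 0.048, 1.609, -0.033, 0.943, -0.034], TCP at [0.313, 0.654, 0.231] pointing down, gripper open.
Joint ranges: [-2.69, 2.69], [-0.47, 2.24], [-1.27, 1.36], [0.19, 2.51], [-1.53, 4.68], [0.08, 2.07], [-3.09, 3.09]. Speed limits (rad/s): [2.57, 2.57, 3.14, 3.14, 3.14, 3.14, 3.14].

INTERFACE

Orientations are given as a rotation vector (axis times angle).
In Python, from station import monitor, eyes, job gives the robot as it stands.
- The arm moves only by the tool arm_command, never from a script. Its argument "moves" is a list of rows, each an object of numbers: "x", "y", "z": the shift along the tool's x, y, z in cm; "wx", "wy", "wz": the turn, a rotation vector about the tool's x, y, z in degrees; "hand": the finger opening in cm, from 0 to 8.54. In form: [{"x": .., "y": .., "z": .., "wx": .., "wy": .., "wz": .., "hand": ..}, ...]. A call has exactly 5 rows; each row is the pose to reach, as a shift and turn from the pose commanded when the call began, along the tool's axes at that moment; what a row does not reach only later rows make up. A row lasts 1/12 s, in which the tool goes at most 41.7 mm and 7.16 degrees, less where a joint would pass 70% of its speed; a pose out of reach is approached as far as the arm can. A call with a gripper value outside its range is refused whole. The fingers move at their own pace and stop on an object; "force" is the grip in N (left out, the last holds). Time passes only in rows, so rows that repeat a pose let the fingers close, or fill a call up. It gives the time, the measured TCP pose, the force, the opening and the grip force at its end, in the units of the state.
- monitor.observe(): the state, without advancing time (a new reading comes with each control period).
- eyes.snapshot(name): name is "scene" or "top"; returns the picture (400x640x3 uint8, red, green, blue); there is no depth.
- eyes.calibration(name): a dict with "K" (3x3 intrinsics, pixels), "pose" (4x4, takes a point from camera to world coordinates). Camera axes: x right, y down, z forward; pixel columns grow to the right and rows downward; lengths in m; the calibration is good to about 2 mm. A picture is of the moment at which its call begins. calibration takes no time and is no camera call.
- job.finish_job(): hands the job in; it is judged then, once.
The state is a dict: "clock": time; "joint_positions": joint angles; "joint_velocities": joint speeds; "tau": joint torques, N m; "position": TCP position; "ee_rot": TCP orientation; "wrist_force": force on the tool from outside, world axes, zero at the start; "ft_torque": the same for the moment, N m; "finger_gap": finger opening in m; "grip_force": force on a finger pad.
Only numpy, scipy, OpenCV 4.12 (cv2) and the standard library are available. Lean on these libraries where they do the work, as an engineer would, in place of code of your own. Each camera call takes 0.05 s, during which the arm holds its last target. There are 200 camera calls.

TASK

A glass plate lies in the channel of the scribing jig, short of the jig's end stop. With your fingertips, push the plate along the channel until it is fully home against the end stop, and only then push the open clamp lever over past its middle so that it snaps across and presses its foot down on the plate. Push only: do not pick up or tip the plate, and leave the beaker, the dish, the crucible and the pen where they stand.

Things in the scene. Friction and masses are not known exactly. Their poses are not given: they have to be found in the camera images.
- jig: Scribing jig fixed to the worktop, place and yaw vary: aluminium foot with a raised dark bed (x -37 to 37, y -110 to 55 mm, top z = 30 mm). Origin on the worktop; z up, y along the channel, x across it. Side rails (inner faces x = -26.5 and 26.5, tops z = 35 mm) guide the plate along y. The channel's +y end is open; the jig ends at y = 55 mm. The clamp stands on the -x side.
- stop_face (a point): Middle of the end stop's face, at x = 0, y = -90, z = 34 mm of the jig. The stop is an aluminium block across the -y end of the channel, top z = 51 mm; the plate's -y end comes home against it.
- plate_center (a point): Centre of the loose clear glass plate, 50 x 160 x 8 mm, about 60 g, flat in the channel, its long side (its y) along the jig's y; z = 34 mm. At first it is 20 to 45 mm short of the stop and its +y end overhangs the bed by 40 to 65 mm, so a fingertip can reach down past that end and push it to -y. Home: centre at y = -10 mm of the jig, 15 mm overhang. Slides with under 1 N.
- pivot (a point): Middle of the clamp lever's pivot pin (along the jig's y), at x = -58, y = -30, z = 60 mm of the jig, between two steel cheeks (tops z = 74 mm) on a pedestal (x -86 to -45, y -53 to -7 mm). The lever is one rigid piece: a straight handle with a black round grip, 17 mm thick, from 48 to 92 mm from the pivot, and, 56 degrees from it, a steel arm with a foot.
- clamp (a joint): Angle of the toggle lever (rad). 0 = open: handle leaning 34 degrees from upright to the jig's -x, away from the plate, arm up. Grows as the handle is pushed to +x. 0.6 = handle upright, the middle: a spring drives the lever away from it to either side, so past it the lever snaps over by itself. About 1.2 = clamped: handle leaning 34 degrees to +x, foot on the plate. 3 to 8 N at the grip move it.
- lever_end (a point): On the handle's axis at the top of its black grip, 92 mm from the pivot (the rounded end reaches 8.5 mm farther). Open it is at x = -110, y = -30, z = 136 mm of the jig; clamped at x = -6, y = -30, z = 136 mm.
- clamp_foot (a point): Centre of the underside of the clamp's round black foot, 18 mm across, on the arm 60 mm from the pivot. Clamped, it rests on the plate's top at x = 2, y = -30, z = 38 mm of the jig.
- beaker: Loose glass beaker, 52 mm across, 69 mm high, origin under its centre; behind the jig (+x side). Leave it alone.
- dish: Loose clear petri dish with lid, 65 mm across, 15 mm high, origin under its centre; behind the jig (+x side). Leave it alone.
- crucible: Loose white porcelain crucible, 48 mm across, 32 mm high, origin under its centre; beyond the stop (-y side). Leave it alone.
- pen: Loose marker pen lying on the worktop, 128 mm long (along its y), 14 mm thick, origin under its centre; in front of the jig's open end. Leave it alone.

How it is judged:
On the way, in this order (a step that is already met when the one before it is completed fails the run):
1. the plate is home against the end stop while the clamp is still open (y of plate_center in the frame of jig below -0.007 m and z of plate_center in the frame of jig below 0.037 m and angle between plate_center's own z axis and vertical below 0.05 rad and value of joint clamp below 0.3 rad), for 0.1 s.
2. the lever has snapped over and its foot presses on the plate (value of joint clamp above 1.1 rad and contact force between clamp and plate above 1 N), for 0.2 s.
At the end, for the whole second after the job is handed in: The plate lies flat in the channel, at rest, its end within 3 mm of the end stop; the clamp lever is snapped over (joint above 1.1 rad) with its foot pressing on the plate (over 1 N) (all of step 2 and y of plate_center in the frame of jig below -0.007 m and z of plate_center in the frame of jig below 0.037 m and angle between plate_center's own z axis and vertical below 0.05 rad and linear speed of plate below 0.02 m/s); the robot touches nothing.
It fails at once if the glass plate is lifted more than 15 mm or tipped more than 0.2 rad (height (world z) of plate_center above 0.049 m or angle between plate_center's own z axis and vertical above 0.2 rad).
It fails at once if the lever is pushed past its middle while the plate is not home (over 4 mm from the stop) (value of joint clamp above 0.65 rad and y of plate_center in the frame of jig above -0.006 m).
It fails at once if the beaker, dish, crucible or pen is moved more than 15 mm (distance of any of beaker, dish, crucible, pen from where it was at the start of the episode above 0.015 m).
It also fails if it takes over 43 s, if anything falls off the work surface, if the arm or the gripper's body presses on something with over 40 N, if the wrist force passes 120 N, or if a joint passes its speed limit or range.

## Working session

There is one attempt and no reset: what is moved stays moved. The work goes in short steps, Python scripts to look and compute and a tool call to move; the robot and the scene stay as the last step left them, time stands still between calls to the robot, and variables do not carry over. Pictures are saved under pics/ and viewed, at most 10 in all, crops included, and the job is handed in when it is done.

Besides the shell and the picture viewer there is one more tool, called after ">>>" as name([rows], argument=value, ...), one row to a line, values as JSON. arm_command: Moves the arm, as the interface text tells. Its arguments: {"type":"object","properties":{"moves":{"type":"array","items":{"type":"object","properties":{"x":{"type":"number"},"y":{"type":"number"},"z":{"type":"number"},"wx":{"type":"number"},"wy":{"type":"number"},"wz":{"type":"number"},"hand":{"type":"number"}}}},"force":{"type":"number"}},"required":["moves"]}

```bash
ls; mkdir -p pics
python3 - <<'E'
from station import monitor, eyes
import cv2
for n in("scene","top"):
    cv2.imwrite(f"pics/{n}0.png",eyes.snapshot(n)[:,:,::-1]); c=eyes.calibration(n); print(c["K"],c["pose"])
s=monitor.observe(); print(s["clock"],s["position"],s["ee_rot"],s["finger_gap"])
E
```

```text
pics
[[413.28718929   0.         318.75899822]
 [  0.         413.28718929 203.49350952]
 [  0.           0.           1.        ]] [[ 0.88202571 -0.28341354  0.37644045  0.21023756]
 [-0.47099273 -0.55404319  0.68644154 -0.47454959]
 [ 0.01401744 -0.7827598  -0.62216605  0.67696711]
 [ 0.          0.          0.          1.        ]]
[[398.47901826   0.         314.51503641]
 [  0.         398.47901826 196.3254615 ]
 [  0.           0.           1.        ]] [[-0.01210619 -0.98175811  0.1897484   0.40224797]
 [-0.99958397  0.00691407 -0.0280013   0.1989893 ]
 [ 0.02617857 -0.19000845 -0.98143338  0.93330923]
 [ 0.          0.          0.          1.        ]]
0.1 [0.31228989 0.65343803 0.23022658] [-0.69433632 -3.06355792  0.00322707] 0.08548702895055162
```

View pics/scene0.png

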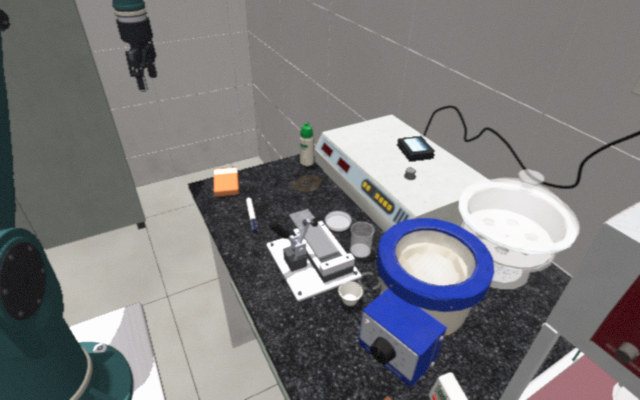

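View pics/top0.png

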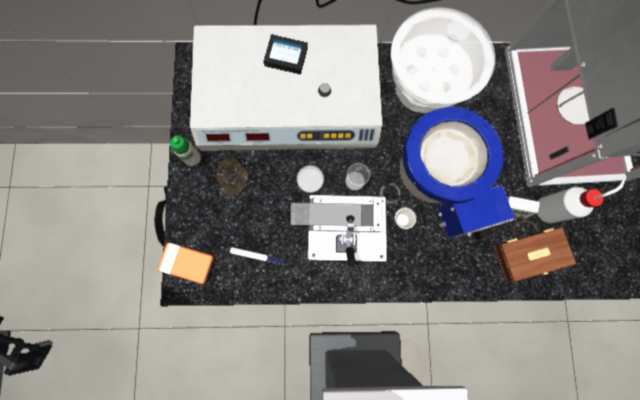

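The top view shows the jig at about (345,228): plate overhanging at left (column 291), stop at right, clamp below, pen at (255,255). So jig axes are roughly aligned with the world axes. I'll zoom in for features.

Run:
```python
import cv2
a=cv2.imread("pics/top0.png")[150:280,220:420]; cv2.imwrite("pics/topz.png",cv2.resize(a,None,fx=4,fy=4,interpolation=cv2.INTER_CUBIC))
a=cv2.imread("pics/scene0.png")[190:310,235:385]; cv2.imwrite("pics/scz.png",cv2.resize(a,None,fx=5,fy=5,interpolation=cv2.INTER_CUBIC))
```

```text
(no output)
```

View pics/topz.png

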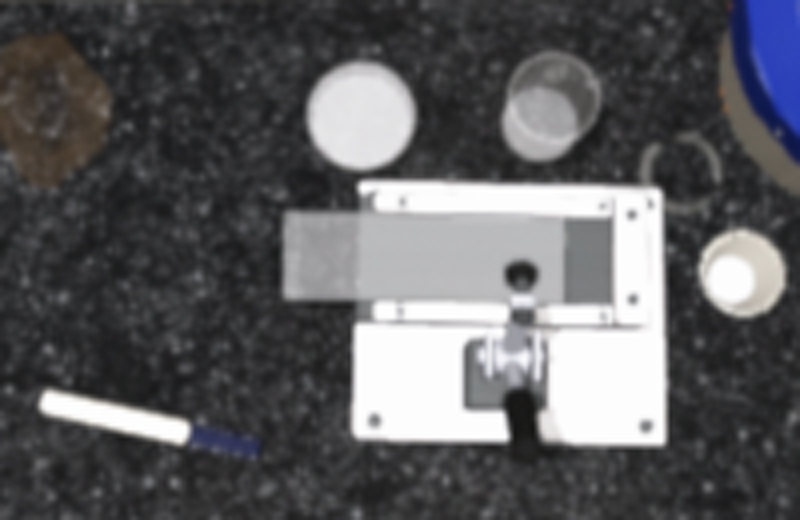

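View pics/scz.png

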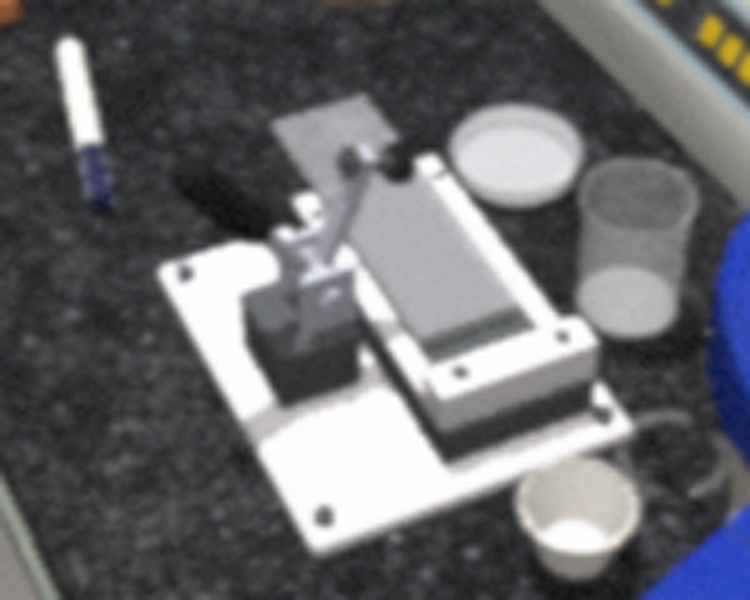

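```bash
cat > h.py <<'E'
import numpy as np
from station import monitor, eyes
def ray(name,u,v,z):
    c=eyes.calibration(name); P=np.array(c["pose"]); d=P[:3,:3]@np.linalg.solve(c["K"],[u,v,1.]); o=P[:3,3]
    return o+d*(z-o[2])/d[2]
top=lambda a,b,z: ray("top",220+(a+.5)/4-.5,150+(b+.5)/4-.5,z)
sc=lambda a,b,z: ray("scene",235+(a+.5)/5-.5,190+(b+.5)/5-.5,z)
def jig(): return np.load("jig.npy")   # x,y,yaw
def w2j(p):
    x,y,t=jig(); c,s=np.cos(t),np.sin(t); d=np.array(p)[:2]-[x,y]; return np.array([c*d[0]+s*d[1],-s*d[0]+c*d[1]])
def j2w(p):
    x,y,t=jig(); c,s=np.cos(t),np.sin(t); return np.array([x+c*p[0]-s*p[1],y+s*p[0]+c*p[1]])
E
python3 - <<'E'
from h import *
P=lambda n,p:print(n,np.round(p,4))
for n,a,b,z in [("plate+y +x",283,211,.038),("plate+y -x",283,300,.038),("plate-y +x",565,218,.038),("plate-y -x",565,304,.038),
 ("bed-y stop",613,220,.03),("bed-y stop",613,303,.03),("stoptop edge",613,195,.051),("stop outer top +x",662,188,.051),("stop outer top -x",648,326,.051),
 ("rail -x outer +y",374,320,.035),("rail +x outer +y",374,193,.035),("foot -x+y",353,438,.01),("foot -x-y",666,444,.01),("foot +x -y",664,188,.01),("grip end",521,450,.136),("foot",520,275,.1),
 ("pivotL",487,355,.06),("pivotR",540,355,.06),("pen tip",258,450,.007),("pen tail",42,400,.007),("dish",361,115,.0),("beaker",540,130,0),("cruc",742,273,.03)]: P(n,top(a,b,z))
for n,a,b,z in [("plate+y -x",272,125,.038),("plate+y +x",363,95,.038),("stop top in -x",425,378,.051),("stop top in +x",580,318,.051),("stop out -x",440,402,.051),("stop out +x",598,345,.051),("grip end",195,185,.136)]: P("sc "+n,sc(a,b,z))
E
```

```text
plate+y +x [0.5617 0.2286 0.038 ]
plate+y -x [0.5107 0.2287 0.038 ]
plate-y +x [0.5564 0.0676 0.038 ]
plate-y -x [0.507  0.0693 0.038 ]
bed-y stop [0.5564 0.0386 0.03  ]
bed-y stop [0.5083 0.0406 0.03  ]
stoptop edge [0.5672 0.0418 0.051 ]
stop outer top +x [0.571  0.0137 0.051 ]
stop outer top -x [0.4928 0.0252 0.051 ]
rail -x outer +y [0.4993 0.1774 0.035 ]
rail +x outer +y [0.5723 0.1766 0.035 ]
foot -x+y [0.4344 0.1896 0.01  ]
foot -x-y [0.429  0.0097 0.01  ]
foot +x -y [0.5788 0.0039 0.01  ]
grip end [0.4232 0.1078 0.136 ]
foot [0.5154 0.1016 0.1   ]
pivotL [0.4768 0.1163 0.06  ]
pivotR [0.4765 0.0872 0.06  ]
pen tip [0.4283 0.2441 0.007 ]
pen tail [0.4581 0.3679 0.007 ]
dish [0.6268 0.183  0.    ]
beaker [0.6169 0.0753 0.    ]
cruc [ 0.525  -0.0346  0.03  ]
sc plate+y -x [0.5131 0.2252 0.038 ]
sc plate+y +x [0.5622 0.2256 0.038 ]
sc stop top in -x [0.4948 0.036  0.051 ]
sc stop top in +x [0.5693 0.0361 0.051 ]
sc stop out -x [0.494  0.0216 0.051 ]
sc stop out +x [0.5678 0.0192 0.051 ]
sc grip end [0.4244 0.0984 0.136 ]
```

```bash
cat >> h.py <<'E'
from scipy.spatial.transform import Rotation as R
def to(jx,jy,z):
    s=monitor.observe(); r=R.from_rotvec(s["ee_rot"]); x,y,t=jig()
    ex=np.array([np.cos(t),np.sin(t),0]); g=np.stack([np.cross(ex,[0,0,-1.]),ex,[0,0,-1.]],1)  # tool y = jig x, z down
    d=r.inv().apply(np.r_[j2w([jx,jy]),z]-s["position"])*100; w=(r.inv()*R.from_matrix(g)).as_rotvec(degrees=True)
    print("t",round(s["clock"],2),"jig",np.round(w2j(s["position"]),4),"z",round(s["position"][2],4),"F",np.round(s["wrist_force"],1),"gap",round(s["finger_gap"],4)); print("shift cm",np.round(d,2),"turn",np.round(w,1))
E
python3 - <<'E'
from h import *
np.save("jig.npy",[.5345,.1285,-.025])
print(w2j(top(283,255,.038)),w2j([.4767,.1017]),w2j(top(565,261,.038)),w2j(top(521,450,.136)))
to(0,.128,.231)
E
```

```text
[-0.00063761  0.10017801] [-0.05711201 -0.02823647] [-0.00139243 -0.06013194] [-0.11074352 -0.02346729]
t 0.1 jig [-0.2353  0.5192] z 0.2302 F [-0.3  0.3 -0.8] gap 0.0855
shift cm [-3.745e+01 -2.610e+01 -2.000e-02] turn [-0.1  0.1 65.9]
```

>>> arm_command([
  {"x": -3.5, "y": -2.4, "wz": 6.5, "hand": 0},
  {"x": -7, "y": -4.9, "wz": 13, "hand": 0},
  {"x": -10.5, "y": -7.3, "wz": 19.5, "hand": 0},
  {"x": -14, "y": -9.8, "wz": 26, "hand": 0},
  {"x": -17.5, "y": -12.2, "wz": 32.5, "hand": 0},
])

```text
$.moves[0]: bad value
```

```bash
python3 -c "
from h import *
to(0,.128,.231)"
```

```text
t 0.1 jig [-0.2353  0.5192] z 0.2302 F [-0.3  0.3 -0.8] gap 0.0855
shift cm [-3.745e+01 -2.610e+01 -2.000e-02] turn [-0.1  0.1 65.9]
```

Rows evidently need all the fields.

>>> arm_command([
  {"x": -3.5, "y": -2.4, "z": 0, "wx": 0, "wy": 0, "wz": 6.5, "hand": 0},
  {"x": -7, "y": -4.9, "z": 0, "wx": 0, "wy": 0, "wz": 13, "hand": 0},
  {"x": -10.5, "y": -7.3, "z": 0, "wx": 0, "wy": 0, "wz": 19.5, "hand": 0},
  {"x": -14, "y": -9.8, "z": 0, "wx": 0, "wy": 0, "wz": 26, "hand": 0},
  {"x": -17.5, "y": -12.2, "z": 0, "wx": 0, "wy": 0, "wz": 32.5, "hand": 0},
])

```text
clock: 0.52
position: [0.4157, 0.4709, 0.2309]
ee_rot: [-1.531, -2.743, 0.001]
wrist_force: [0.0, -0.1, 0.5]
finger_gap: 0.0257
grip_force: 0.0
```

```bash
python3 -c "
from h import *
to(0,.128,.231)"
```

```text
t 0.52 jig [-0.1273  0.3393] z 0.2309 F [ 0.  -0.1  0.5] gap 0.0257
shift cm [-24.66  -0.87   0.  ] turn [-0.   0.  33.1]
```

>>> arm_command([
  {"x": -4, "y": -0.2, "z": 0, "wx": 0, "wy": 0, "wz": 6.7, "hand": 0},
  {"x": -8, "y": -0.4, "z": 0, "wx": 0, "wy": 0, "wz": 13.3, "hand": 0},
  {"x": -12, "y": -0.6, "z": 0, "wx": 0, "wy": 0, "wz": 20, "hand": 0},
  {"x": -16, "y": -0.8, "z": 0, "wx": 0, "wy": 0, "wz": 26.7, "hand": 0},
  {"x": -20, "y": -1, "z": 2, "wx": 0, "wy": 0, "wz": 33.4, "hand": 0},
])

```text
clock: 0.93
position: [0.5145, 0.2992, 0.2155]
ee_rot: [2.255, 2.185, 0.011]
wrist_force: [1.5, 0.5, -0.1]
finger_gap: 0.0001
grip_force: 0.0
```

```bash
python3 -c "
from h import *
to(0,.128,.1)"
```

```text
t 0.93 jig [-0.0242  0.1701] z 0.2155 F [ 1.5  0.5 -0.1] gap 0.0001
shift cm [-4.24  2.38 11.55] turn [ 0.3 -0.2 -0.4]
```

>>> arm_command([
  {"x": -2, "y": 1.2, "z": 2, "wx": 0, "wy": 0, "wz": 0, "hand": 0},
  {"x": -4.2, "y": 2.4, "z": 4.5, "wx": 0, "wy": 0, "wz": 0, "hand": 0},
  {"x": -4.2, "y": 2.4, "z": 8, "wx": 0, "wy": 0, "wz": 0, "hand": 0},
  {"x": -4.2, "y": 2.4, "z": 11, "wx": 0, "wy": 0, "wz": 0, "hand": 0},
  {"x": -4.2, "y": 2.4, "z": 11, "wx": 0, "wy": 0, "wz": 0, "hand": 0},
])

```text
clock: 1.35
position: [0.5303, 0.2554, 0.0974]
ee_rot: [-2.248, -2.19, 0.017]
wrist_force: [-2.0, -0.2, -0.4]
finger_gap: 0.0003
grip_force: 0.0
```

```bash
python3 -c "
from h import *
import cv2
cv2.imwrite('pics/sc1.png',cv2.resize(eyes.snapshot('scene')[170:310,225:385,::-1],None,fx=4,fy=4,interpolation=cv2.INTER_CUBIC))
to(0,.128,.026)"
```

```text
t 1.4 jig [-0.0059  0.1279] z 0.0999 F [-0.4 -0.3  0.1] gap 0.0002
shift cm [0.03 0.64 7.39] turn [-0.4  0.2 -0. ]
```

View pics/sc1.png

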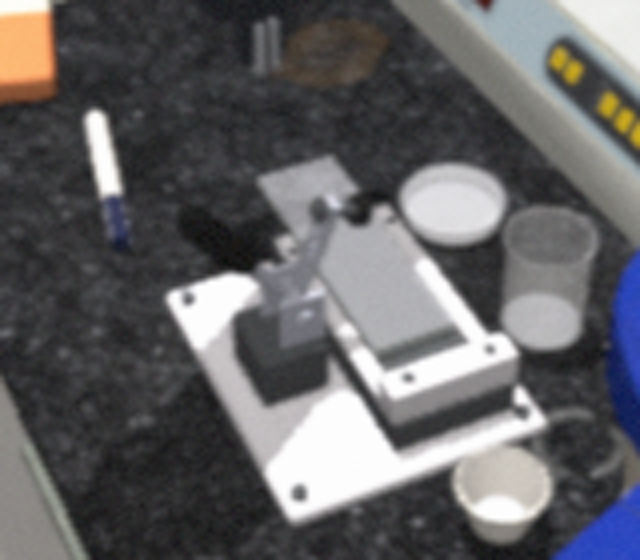

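The fingertips show at crop (265,45), above and beyond the plate's end with clear space. Next I descend.

>>> arm_command([
  {"x": 0, "y": 0.5, "z": 2.5, "wx": 0, "wy": 0, "wz": 0, "hand": 0},
  {"x": 0, "y": 0.5, "z": 5, "wx": 0, "wy": 0, "wz": 0, "hand": 0},
  {"x": 0, "y": 0.5, "z": 7.2, "wx": 0, "wy": 0, "wz": 0, "hand": 0},
  {"x": 0, "y": 0.5, "z": 7.2, "wx": 0, "wy": 0, "wz": 0, "hand": 0},
  {"x": 0, "y": 0.5, "z": 7.2, "wx": 0, "wy": 0, "wz": 0, "hand": 0},
])

```text
clock: 1.82
position: [0.5396, 0.2583, 0.0316]
ee_rot: [-2.248, -2.194, -0.001]
wrist_force: [0.4, -0.4, 0.7]
finger_gap: -0.0001
grip_force: 0.0
```

```bash
python3 -c "
from h import *
to(0,.09,.026)"
```

```text
t 1.82 jig [0.0019 0.1299] z 0.0316 F [ 0.4 -0.4  0.7] gap -0.0001
shift cm [-3.99 -0.19  0.56] turn [ 0. -0.  0.]
```

>>> arm_command([
  {"x": -0.6, "y": -0.2, "z": 0.5, "wx": 0, "wy": 0, "wz": 0, "hand": 0},
  {"x": -1.2, "y": -0.2, "z": 0.5, "wx": 0, "wy": 0, "wz": 0, "hand": 0},
  {"x": -1.8, "y": -0.2, "z": 0.5, "wx": 0, "wy": 0, "wz": 0, "hand": 0},
  {"x": -2.2, "y": -0.2, "z": 0.5, "wx": 0, "wy": 0, "wz": 0, "hand": 0},
  {"x": -2.6, "y": -0.2, "z": 0.5, "wx": 0, "wy": 0, "wz": 0, "hand": 0},
])

```text
clock: 2.23
position: [0.5373, 0.2311, 0.0266]
ee_rot: [2.25, 2.192, 0.002]
wrist_force: [0.1, 0.9, 0.7]
finger_gap: -0.0
grip_force: 0.3
```

>>> arm_command([
  {"x": -0.3, "y": 0, "z": 0, "wx": 0, "wy": 0, "wz": 0, "hand": 0},
  {"x": -0.6, "y": 0, "z": 0, "wx": 0, "wy": 0, "wz": 0, "hand": 0},
  {"x": -0.9, "y": 0, "z": 0, "wx": 0, "wy": 0, "wz": 0, "hand": 0},
  {"x": -1.2, "y": 0, "z": 0, "wx": 0, "wy": 0, "wz": 0, "hand": 0},
  {"x": -1.5, "y": 0, "z": 0, "wx": 0, "wy": 0, "wz": 0, "hand": 0},
])

```text
clock: 2.65
position: [0.5363, 0.2166, 0.0257]
ee_rot: [-2.249, -2.194, -0.0]
wrist_force: [-0.1, 0.8, 0.4]
finger_gap: 0.0002
grip_force: 0.3
```

```bash
python3 -c "
from h import *
import cv2
cv2.imwrite('pics/top2.png',cv2.resize(eyes.snapshot('top')[150:280,220:420,::-1],None,fx=4,fy=4,interpolation=cv2.INTER_CUBIC))
to(0,.081,.026)"
```

```text
t 2.7 jig [-0.0004  0.0871] z 0.0256 F [-0.6  0.5 -0.2] gap -0.0001
shift cm [-0.61  0.04 -0.04] turn [-0.   0.  -0.1]
```

View pics/top2.png

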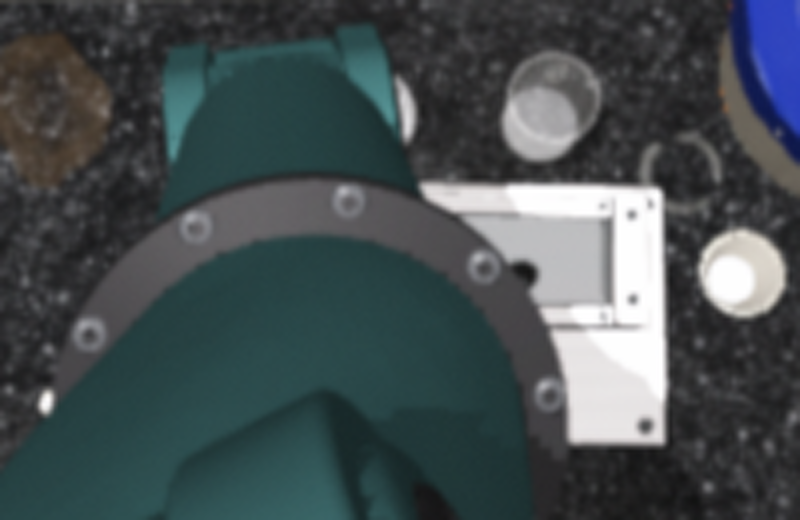

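The plate's end is now at column ~606, a few mm short of the stop at 613. I creep on until the force rises.

>>> arm_command([
  {"x": -0.1, "y": 0, "z": 0, "wx": 0, "wy": 0, "wz": 0, "hand": 0},
  {"x": -0.2, "y": 0, "z": 0, "wx": 0, "wy": 0, "wz": 0, "hand": 0},
  {"x": -0.3, "y": 0, "z": 0, "wx": 0, "wy": 0, "wz": 0, "hand": 0},
  {"x": -0.4, "y": 0, "z": 0, "wx": 0, "wy": 0, "wz": 0, "hand": 0},
  {"x": -0.5, "y": 0, "z": 0, "wx": 0, "wy": 0, "wz": 0, "hand": 0},
])

```text
clock: 3.12
position: [0.5362, 0.2117, 0.0256]
ee_rot: [2.249, 2.194, -0.0]
wrist_force: [-0.0, -0.0, -0.6]
finger_gap: -0.0003
grip_force: 0.1
```

>>> arm_command([
  {"x": -0.1, "y": 0, "z": 0, "wx": 0, "wy": 0, "wz": 0, "hand": 0},
  {"x": -0.2, "y": 0, "z": 0, "wx": 0, "wy": 0, "wz": 0, "hand": 0},
  {"x": -0.3, "y": 0, "z": 0, "wx": 0, "wy": 0, "wz": 0, "hand": 0},
  {"x": -0.3, "y": 0, "z": 0, "wx": 0, "wy": 0, "wz": 0, "hand": 0},
  {"x": -0.3, "y": 0, "z": 0, "wx": 0, "wy": 0, "wz": 0, "hand": 0},
])

```text
clock: 3.53
position: [0.537, 0.2114, 0.026]
ee_rot: [-2.247, -2.195, -0.005]
wrist_force: [1.3, 5.1, -0.7]
finger_gap: 0.0
grip_force: 2.6
```

Contact force jumped to 5 N at jig y = 0.082, where 0.081 was expected, so the plate is home. Next I back off and rise.

>>> arm_command([
  {"x": 1, "y": 0, "z": 0, "wx": 0, "wy": 0, "wz": 0, "hand": 0},
  {"x": 3, "y": 0, "z": 0, "wx": 0, "wy": 0, "wz": 0, "hand": 0},
  {"x": 3, "y": 0, "z": -3.5, "wx": 0, "wy": 0, "wz": 0, "hand": 0},
  {"x": 3, "y": 0, "z": -7, "wx": 0, "wy": 0, "wz": 0, "hand": 0},
  {"x": 3, "y": 0, "z": -11, "wx": 0, "wy": 0, "wz": 0, "hand": 0},
])

```text
clock: 3.95
position: [0.5351, 0.2382, 0.1352]
ee_rot: [-2.248, -2.194, 0.009]
wrist_force: [1.4, -0.4, -0.9]
finger_gap: -0.0
grip_force: 0.0
```

>>> arm_command([
  {"x": 0, "y": 0, "z": -4, "wx": 0, "wy": 0, "wz": 0, "hand": 4.5},
  {"x": 0, "y": 0, "z": -8, "wx": 0, "wy": 0, "wz": 0, "hand": 4.5},
  {"x": 0, "y": -3, "z": -8, "wx": 0, "wy": 0, "wz": 0, "hand": 4.5},
  {"x": 0, "y": -6, "z": -8, "wx": 0, "wy": 0, "wz": 0, "hand": 4.5},
  {"x": 0, "y": -6, "z": -8, "wx": 0, "wy": 0, "wz": 0, "hand": 4.5},
])

```text
clock: 4.37
position: [0.4698, 0.2394, 0.2153]
ee_rot: [-2.243, -2.193, 0.011]
wrist_force: [-0.5, -0.7, -0.5]
finger_gap: 0.0448
grip_force: 0.0
```

```bash
python3 -c "
from h import *
to(-.10,-.030,.21)"
```

```text
t 4.37 jig [-0.0675  0.1092] z 0.2153 F [-0.5 -0.7 -0.5] gap 0.0448
shift cm [-13.91  -3.28   0.59] turn [-0.5  0.1  0.1]
```

>>> arm_command([
  {"x": -3, "y": -1.5, "z": 0, "wx": 0, "wy": 0, "wz": 0, "hand": 4.5},
  {"x": -6.5, "y": -3.4, "z": 0, "wx": 0, "wy": 0, "wz": 0, "hand": 4.5},
  {"x": -10, "y": -3.4, "z": 0, "wx": 0, "wy": 0, "wz": 0, "hand": 4.5},
  {"x": -13.9, "y": -3.4, "z": 0, "wx": 0, "wy": 0, "wz": 0, "hand": 4.5},
  {"x": -13.9, "y": -3.4, "z": 0, "wx": 0, "wy": 0, "wz": 0, "hand": 4.5},
])

```text
clock: 4.78
position: [0.4369, 0.0938, 0.2155]
ee_rot: [2.261, 2.181, -0.008]
wrist_force: [-0.9, -1.3, 0.9]
finger_gap: 0.0452
grip_force: 0.0
```

```bash
python3 -c "
from h import *
import cv2
cv2.imwrite('pics/sc3.png',cv2.resize(eyes.snapshot('scene')[160:310,225:385,::-1],None,fx=4,fy=4,interpolation=cv2.INTER_CUBIC))
to(-.10,-.030,.12)"
```

```text
t 4.83 jig [-0.0958 -0.0335] z 0.2155 F [-0.7  0.5 -0.8] gap 0.0451
shift cm [ 0.37 -0.4   9.55] turn [-0.1  0.1 -0.5]
```

View pics/sc3.png

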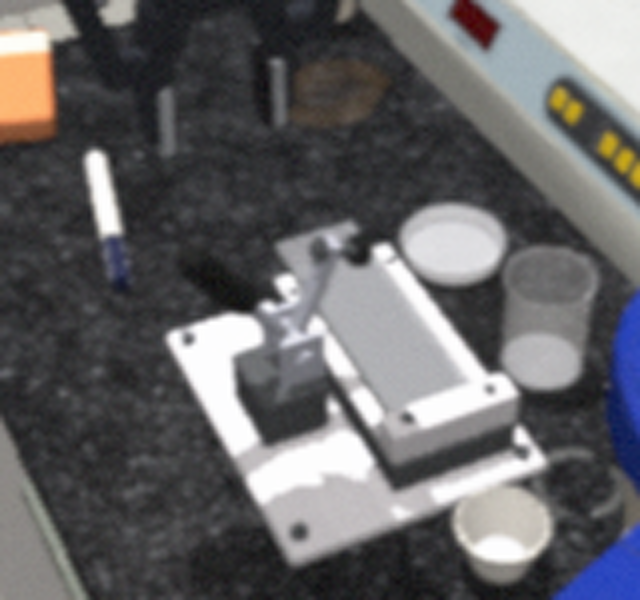

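The picture shows the plate flush at the stop and the open fingertips at (167,155) and (277,125), hovering beyond the handle end at (190,258). I descend with one finger on each side of the handle.

>>> arm_command([
  {"x": 0.3, "y": -0.4, "z": 1.5, "wx": 0, "wy": 0, "wz": -0.5, "hand": 4.5},
  {"x": 0.3, "y": -0.4, "z": 3, "wx": 0, "wy": 0, "wz": -0.5, "hand": 4.5},
  {"x": 0.3, "y": -0.4, "z": 4.5, "wx": 0, "wy": 0, "wz": -0.5, "hand": 4.5},
  {"x": 0.3, "y": -0.4, "z": 5.5, "wx": 0, "wy": 0, "wz": -0.5, "hand": 4.5},
  {"x": 0.3, "y": -0.4, "z": 5.5, "wx": 0, "wy": 0, "wz": -0.5, "hand": 4.5},
])

```text
clock: 5.25
position: [0.434, 0.1058, 0.1589]
ee_rot: [-2.237, -2.203, 0.007]
wrist_force: [-0.6, 0.3, -0.5]
finger_gap: 0.0452
grip_force: 0.0
```

```bash
python3 -c "
from h import *
import cv2
cv2.imwrite('pics/sc4.png',cv2.resize(eyes.snapshot('scene')[200:300,235:355,::-1],None,fx=5,fy=5,interpolation=cv2.INTER_CUBIC))
to(-.10,-.030,.12)"
```

```text
t 5.3 jig [-0.0993 -0.0252] z 0.1597 F [ 0.3 -0.1 -0.6] gap 0.0451
shift cm [-0.47 -0.07  3.98] turn [-0.2  0.1  0.6]
```

View pics/sc4.png

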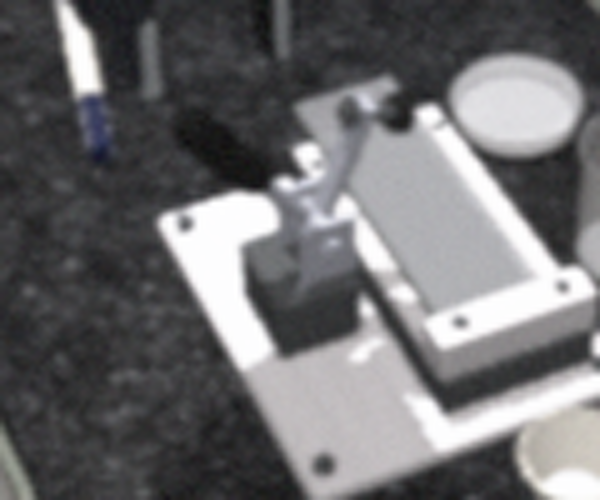

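The left tip is at (150,95) and the right one at (283,50), on either side of the handle end at (185,125). I go down the remaining 4 cm.

>>> arm_command([
  {"x": -0.4, "y": -0.1, "z": 1, "wx": 0, "wy": 0, "wz": 0.5, "hand": 4.5},
  {"x": -0.4, "y": -0.1, "z": 2, "wx": 0, "wy": 0, "wz": 0.5, "hand": 4.5},
  {"x": -0.4, "y": -0.1, "z": 3, "wx": 0, "wy": 0, "wz": 0.5, "hand": 4.5},
  {"x": -0.4, "y": -0.1, "z": 4, "wx": 0, "wy": 0, "wz": 0.5, "hand": 4.5},
  {"x": -0.4, "y": -0.1, "z": 4, "wx": 0, "wy": 0, "wz": 0.5, "hand": 4.5},
])

```text
clock: 5.72
position: [0.4341, 0.1017, 0.1201]
ee_rot: [-2.248, -2.193, 0.002]
wrist_force: [0.1, -0.8, -0.1]
finger_gap: 0.0451
grip_force: 0.0
```

```bash
python3 -c "
from h import *
to(-.10,-.030,.12)"
```

```text
t 5.72 jig [-0.0997 -0.0293] z 0.1201 F [ 0.1 -0.8 -0.1] gap 0.0451
shift cm [-0.07 -0.03  0.01] turn [-0.1  0.   0. ]
```

Now I push to +x (tool y), slowly at first.

>>> arm_command([
  {"x": 0, "y": 0.5, "z": 0, "wx": 0, "wy": 0, "wz": 0, "hand": 4.5},
  {"x": 0, "y": 1, "z": 0, "wx": 0, "wy": 0, "wz": 0, "hand": 4.5},
  {"x": 0, "y": 1.5, "z": 0, "wx": 0, "wy": 0, "wz": 0, "hand": 4.5},
  {"x": 0, "y": 2, "z": 0, "wx": 0, "wy": 0, "wz": 0, "hand": 4.5},
  {"x": 0, "y": 2, "z": 0, "wx": 0, "wy": 0, "wz": 0, "hand": 4.5},
])

```text
clock: 6.13
position: [0.4523, 0.1005, 0.1211]
ee_rot: [-2.246, -2.192, 0.006]
wrist_force: [-3.6, -0.7, 1.9]
finger_gap: 0.045
grip_force: 2.1
```

```bash
python3 -c "
from h import *
import cv2
cv2.imwrite('pics/sc5.png',cv2.resize(eyes.snapshot('scene')[200:300,235:355,::-1],None,fx=5,fy=5,interpolation=cv2.INTER_CUBIC))
to(-.05,-.030,.12)"
```

```text
t 6.18 jig [-0.0811 -0.03  ] z 0.1211 F [-4.4 -0.5  2.7] gap 0.0451
shift cm [0.   3.11 0.1 ] turn [-0.2  0.   0. ]
```

View pics/sc5.png

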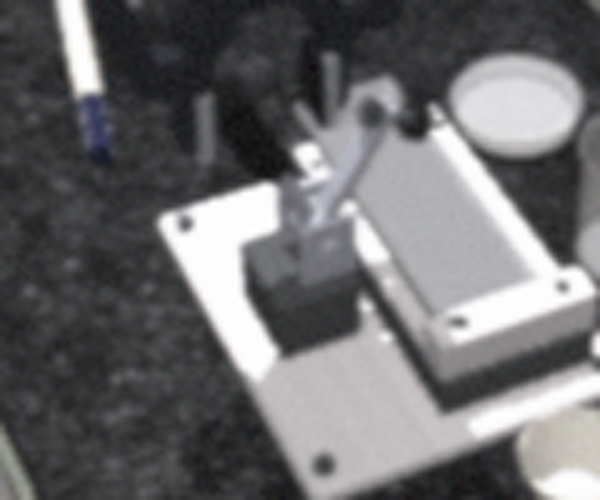

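The handle follows the left finger (4.4 N) and the right finger is clear of the foot. I carry on past the middle, rising slightly.

>>> arm_command([
  {"x": 0, "y": 0.5, "z": -0.2, "wx": 0, "wy": 0, "wz": 0, "hand": 4.5},
  {"x": 0, "y": 1, "z": -0.4, "wx": 0, "wy": 0, "wz": 0, "hand": 4.5},
  {"x": 0, "y": 1.5, "z": -0.6, "wx": 0, "wy": 0, "wz": 0, "hand": 4.5},
  {"x": 0, "y": 2, "z": -0.8, "wx": 0, "wy": 0, "wz": 0, "hand": 4.5},
  {"x": 0, "y": 2.5, "z": -0.8, "wx": 0, "wy": 0, "wz": 0, "hand": 4.5},
])

```text
clock: 6.6
position: [0.4814, 0.1003, 0.1295]
ee_rot: [2.248, 2.192, 0.004]
wrist_force: [-0.5, 0.3, 1.1]
finger_gap: 0.0448
grip_force: 0.7
```

>>> arm_command([
  {"x": 0, "y": 0.5, "z": 0, "wx": 0, "wy": 0, "wz": 0, "hand": 4.5},
  {"x": 0, "y": 1, "z": 0, "wx": 0, "wy": 0, "wz": 0, "hand": 4.5},
  {"x": 0, "y": 1.5, "z": 0, "wx": 0, "wy": 0, "wz": 0, "hand": 4.5},
  {"x": 0, "y": 2, "z": 0, "wx": 0, "wy": 0, "wz": 0, "hand": 4.5},
  {"x": 0, "y": 2.3, "z": 0, "wx": 0, "wy": 0, "wz": 0, "hand": 4.5},
])

```text
clock: 7.02
position: [0.5057, 0.0997, 0.1291]
ee_rot: [2.247, 2.19, 0.006]
wrist_force: [2.3, 0.4, -1.3]
finger_gap: 0.0447
grip_force: 1.1
```

```bash
python3 -c "
from h import *
to(.0,-.030,.128)"
```

```text
t 7.02 jig [-0.0281 -0.0295] z 0.1291 F [ 2.3  0.4 -1.3] gap 0.0447
shift cm [-0.05  2.81  0.12] turn [ 0.3 -0.  -0. ]
```

It has snapped over and now leans on the right finger (+2.3 N). I follow it so it can seat, then rise.

>>> arm_command([
  {"x": 0, "y": 0.5, "z": 0, "wx": 0, "wy": 0, "wz": 0, "hand": 4.5},
  {"x": 0, "y": 1, "z": 0, "wx": 0, "wy": 0, "wz": 0, "hand": 4.5},
  {"x": 0, "y": 1.5, "z": 0, "wx": 0, "wy": 0, "wz": 0, "hand": 4.5},
  {"x": 0, "y": 2, "z": 0, "wx": 0, "wy": 0, "wz": 0, "hand": 4.5},
  {"x": 0, "y": 2.2, "z": 0, "wx": 0, "wy": 0, "wz": 0, "hand": 5.5},
])

```text
clock: 7.43
position: [0.5247, 0.099, 0.1286]
ee_rot: [-2.249, -2.193, 0.001]
wrist_force: [0.3, -0.2, 1.1]
finger_gap: 0.0545
grip_force: 0.0
```

>>> arm_command([
  {"x": 0, "y": 0, "z": 0, "wx": 0, "wy": 0, "wz": 0, "hand": 5.5},
  {"x": 0, "y": 0, "z": -1, "wx": 0, "wy": 0, "wz": 0, "hand": 5.5},
  {"x": 0, "y": 0, "z": -3, "wx": 0, "wy": 0, "wz": 0, "hand": 5.5},
  {"x": 0, "y": 0, "z": -6, "wx": 0, "wy": 0, "wz": 0, "hand": 5.5},
  {"x": 0, "y": 0, "z": -9, "wx": 0, "wy": 0, "wz": 0, "hand": 5.5},
])

```text
clock: 7.85
position: [0.5229, 0.0987, 0.2195]
ee_rot: [-2.248, -2.192, 0.004]
wrist_force: [-0.2, -0.3, 0.0]
finger_gap: 0.0551
grip_force: 0.0
```

>>> arm_command([
  {"x": 3, "y": 0, "z": 0, "wx": 0, "wy": 0, "wz": 0, "hand": 5.5},
  {"x": 6, "y": 0, "z": 0, "wx": 0, "wy": 0, "wz": 0, "hand": 5.5},
  {"x": 9, "y": 0, "z": 0, "wx": 0, "wy": 0, "wz": 0, "hand": 5.5},
  {"x": 11, "y": 0, "z": 0, "wx": 0, "wy": 0, "wz": 0, "hand": 5.5},
  {"x": 11, "y": 0, "z": 0, "wx": 0, "wy": 0, "wz": 0, "hand": 5.5},
])

```text
clock: 8.27
position: [0.5263, 0.2154, 0.2193]
ee_rot: [-2.238, -2.201, -0.004]
wrist_force: [0.3, 0.9, 0.1]
finger_gap: 0.0549
grip_force: 0.0
```

```bash
python3 -c "
from h import *
import cv2
cv2.imwrite('pics/sc6.png',cv2.resize(eyes.snapshot('scene')[180:310,235:385,::-1],None,fx=4,fy=4,interpolation=cv2.INTER_CUBIC))
to(.0,-.030,.128)"
```

```text
t 8.32 jig [-0.0103  0.0832] z 0.2191 F [-0.2  0.1 -0.8] gap 0.0551
shift cm [-11.34   0.97   9.1 ] turn [-0.  -0.1  0.3]
```

View pics/sc6.png

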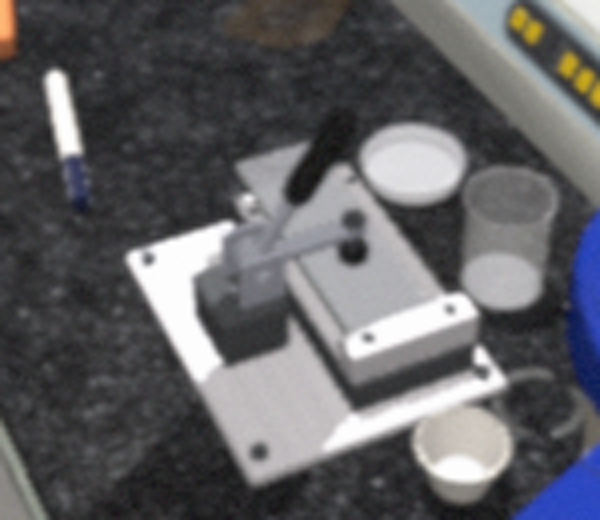

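The lever is over, with its foot at (352,255) on the plate, and the plate is still flush at the stop. I check the numbers before handing in.

```bash
python3 -c "
from h import *
q=lambda a,b,z: w2j(ray('scene',235+(a+.5)/4-.5,180+(b+.5)/4-.5,z))
print('foot',q(352,258,.038),'grip top',q(345,112,.14),'plate end',q(237,163,.038),q(312,142,.038))
"
```

```text
foot [ 0.00265785 -0.02931615] grip top [-0.0013184  -0.02471833] plate end [-0.02192699  0.07166822] [0.026377   0.06975171]
```

The foot is at (2.7, -29) mm, against (2, -30) expected. The plate's end is at y ≈ 70 mm, which is home.

```bash
python3 -c "
from station import job
print(job.finish_job())"
```

```text
the job is handed in; nothing more can be done
None
```

The job is handed in: the plate is home against the end stop and the clamp lever has snapped over with its foot on the plate, at about 8.3 s of the 43 s; the hand-in call gave no verdict, and the foot's pressing force on the plate could not be measured.

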